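# Clip the junction box cover shut

## Task

The cover of the grey junction box is on but not clipped: the six flaps of its rim still stand up. Go round the rim and press every flap down until it clicks shut, flush with the corners. Let the box stand where it is, lift nothing, leave the other things alone, and finish with the hand clear.

Things in the scene. Friction and masses are not known exactly. Their poses are not given: they have to be found in the camera images.
- junction_box: loose grey box, about 1 kg, 120 (its x) x 170 (its y) x 60 mm high; origin: centre of the underside, z up; turned up to 40 degrees. Its light grey cover has a fixed middle panel (66 x 116 mm, top at 57 mm) with a vent plug at the centre (22 mm wide, up to 83 mm), four fixed 25 mm corner blocks (top at 60 mm) and between them six hinged snap flaps: two on each long side, one on each short side.
- flap_back_left (a joint): snap flap on the long +x side of the box, its +y half: 54 mm along the edge, 26 mm wide, 5 mm thick, hinged at its inner edge. 0 rad = open, outer edge 8 mm proud; 0.30 = clicked shut, top level with the corner blocks, 60 mm above the box origin. Pressed near its outer edge it resists with about 8 N, fading to nothing half way (0.15), then snaps shut and stays; let go earlier, it springs back up.
- flap_back_left_pad (a point): point to press on the top of flap_back_left: mid-length, 18 mm out from its hinge, 8 mm in from its outer edge; when shut at (+52,+29) mm in the box's x,y and 60 mm above its origin, while open 65 mm above and within 2 mm of the same x,y.
- flap_left (a joint): snap flap on the short +y side: 62 mm along the edge, 26 mm wide, 5 mm thick, hinged at its inner edge. 0 rad = open, outer edge 8 mm proud; 0.30 = clicked shut, top level with the corner blocks, 60 mm above the box origin. Pressed near its outer edge it resists with about 8 N, fading to nothing half way (0.15), then snaps shut and stays; let go earlier, it springs back up.
- flap_left_pad (a point): point to press on the top of flap_left: mid-length, 18 mm out from its hinge, 8 mm in from its outer edge; when shut at (0,+77) mm in the box's x,y and 60 mm above its origin, while open 65 mm above and within 2 mm of the same x,y.
- flap_front_left (a joint): snap flap on the long -x side, its +y half: 54 mm along the edge, 26 mm wide, 5 mm thick, hinged at its inner edge. 0 rad = open, outer edge 8 mm proud; 0.30 = clicked shut, top level with the corner blocks, 60 mm above the box origin. Pressed near its outer edge it resists with about 8 N, fading to nothing half way (0.15), then snaps shut and stays; let go earlier, it springs back up.
- flap_front_left_pad (a point): point to press on the top of flap_front_left: mid-length, 18 mm out from its hinge, 8 mm in from its outer edge; when shut at (-52,+29) mm in the box's x,y and 60 mm above its origin, while open 65 mm above and within 2 mm of the same x,y.
- flap_front_right (a joint): snap flap on the long -x side, its -y half: 54 mm along the edge, 26 mm wide, 5 mm thick, hinged at its inner edge. 0 rad = open, outer edge 8 mm proud; 0.30 = clicked shut, top level with the corner blocks, 60 mm above the box origin. Pressed near its outer edge it resists with about 8 N, fading to nothing half way (0.15), then snaps shut and stays; let go earlier, it springs back up.
- flap_front_right_pad (a point): point to press on the top of flap_front_right: mid-length, 18 mm out from its hinge, 8 mm in from its outer edge; when shut at (-52,-29) mm in the box's x,y and 60 mm above its origin, while open 65 mm above and within 2 mm of the same x,y.
- flap_right (a joint): snap flap on the short -y side: 62 mm along the edge, 26 mm wide, 5 mm thick, hinged at its inner edge. 0 rad = open, outer edge 8 mm proud; 0.30 = clicked shut, top level with the corner blocks, 60 mm above the box origin. Pressed near its outer edge it resists with about 8 N, fading to nothing half way (0.15), then snaps shut and stays; let go earlier, it springs back up.
- flap_right_pad (a point): point to press on the top of flap_right: mid-length, 18 mm out from its hinge, 8 mm in from its outer edge; when shut at (0,-77) mm in the box's x,y and 60 mm above its origin, while open 65 mm above and within 2 mm of the same x,y.
- flap_back_right (a joint): snap flap on the long +x side, its -y half: 54 mm along the edge, 26 mm wide, 5 mm thick, hinged at its inner edge. 0 rad = open, outer edge 8 mm proud; 0.30 = clicked shut, top level with the corner blocks, 60 mm above the box origin. Pressed near its outer edge it resists with about 8 N, fading to nothing half way (0.15), then snaps shut and stays; let go earlier, it springs back up.
- flap_back_right_pad (a point): point to press on the top of flap_back_right: mid-length, 18 mm out from its hinge, 8 mm in from its outer edge; when shut at (+52,-29) mm in the box's x,y and 60 mm above its origin, while open 65 mm above and within 2 mm of the same x,y.
- specimen: aluminium test cylinder, 50 mm wide, 60 mm tall, standing; origin at the centre of its underside. Bystander: leave alone.
- tape_roll: black roll of tape lying flat, 90 mm wide, 20 mm high; origin at the centre of its underside. Bystander: leave alone.
- mug: white mug, 80 mm wide and 90 mm tall, handle on its +y side; origin at the centre of its underside. Bystander: leave alone.
- screw_jar: closed glass jar with a steel cap, 56 mm wide, 65 mm tall; origin at the centre of its underside. Bystander: leave alone.
- screwdriver: screwdriver with a black handle, lying along its own x; origin on its underside. Bystander: leave alone.
- parts_tray: open steel tray, 100 x 70 x 25 mm; origin at the centre of its underside. Bystander: leave alone.
Not all that is in view belongs to the job. Leave any purple look-alike of the junction_box alone.

How it is judged (in metres and radians):
At the end, for the whole second after the job is handed in: All six flaps are clicked shut (each joint above 0.26 rad); the box stands upright on the desk (origin below 4 mm, tilt under 0.04 rad), at rest, within 30 mm of where it began (value of joint each of flap_back_left, flap_left, flap_front_left, flap_front_right, flap_right, flap_back_right above 0.26 rad and height (world z) of junction_box below 0.004 m and angle between junction_box's own z axis and vertical below 0.04 rad and distance of junction_box from where it was at the start of the episode below 0.03 m and linear speed of junction_box below 0.01 m/s); the robot touches nothing.
It fails at once if the junction box is lifted (origin more than 10 mm up) or tipped (more than 0.12 rad) (height (world z) of junction_box above 0.01 m or angle between junction_box's own z axis and vertical above 0.12 rad).
It fails at once if the junction box is shoved more than 40 mm from its place (distance of junction_box from where it was at the start of the episode above 0.04 m).
It fails at once if a bystander is moved more than 25 mm or knocked over (distance of any of specimen, tape_roll, mug, screw_jar, screwdriver, parts_tray from where it was at the start of the episode above 0.025 m or angle between any of specimen, mug, screw_jar, parts_tray's own z axis and vertical above 0.4 rad).
It also fails if it takes over 54 s, if anything falls off the work surface, if the arm or the gripper's body presses on something with over 40 N, if the wrist force passes 120 N, or if a joint passes its speed limit or range.

## Robot

A 6-joint arm with a two-finger parallel gripper is mounted at the origin on the work surface. World frame = base frame: x ahead of the robot, y to its left, z up, the work surface at z = 0. Lengths are in mm, angles in degrees, forces in N, time in s.
With the tool pointing down it reaches from about 350 to 850 mm from the base axis. Payload 8.1 kg.
Tool frame: the origin (TCP) lies midway between the tips of the shut fingers; the grasp point (between the pads) lies 19 mm behind it; z points along the fingers, y is the direction in which the jaws open and shut (so a half turn about z gives the same grasp; the last joint's range is limited). The gripper opens to 85 mm and grips with 20 to 120 N. Pads are 22 mm wide; open, the fingers measure 114 mm over their backs; the gripper's body (76 mm by 85 mm) begins 54 mm behind the grasp point. The pads swing forward as they close: fully open they stand 13 mm farther back than shut.
Start: joints at [59.393, 7.471, 85.268, -0, 87.261, -4.893], TCP at [260.311, 540.596, 231.292] pointing down, gripper open.
Joint ranges: [-169.43, 169.43], [-51.17, 129.36], [1.28, 143.12], [-76.62, 256.62], [0, 156.53], [-152.29, 152.29]. Speed limits (degrees/s): [136.94, 136.94, 159.86, 180, 180, 180].

## Interface

Orientations are given as [roll, pitch, yaw] about the fixed x, y, z axes, in that order (R = Rz(yaw) Ry(pitch) Rx(roll)).
In Python, from bench import telemetry, snapshot, camera_params, job gives the robot as it stands. The module is installed in compiled form; this text tells all that it offers.
- The arm moves only by the shell command python3 -m jog 'ROWS' [FORCE]. ROWS is JSON, a list that holds one entry, the list of rows, each a list of 7 numbers: the shift along the tool's x, y, z in units of 50 mm (1.0 is 50 mm), then the turn, a rotation vector about the tool's x, y, z in units of 2 pi rad (1.0 is 2 pi rad), then the opening, from 0 (shut) to 1 (fully open). In form: [[[dx, dy, dz, rx, ry, rz, claw], ...]]. A call has 1 to 12 rows; each row shifts and turns the commanded pose from where the row before left it, along the tool's axes as they then stand; what a row does not reach is not made up. A row lasts 1/8 s, in which the tool goes at most 62.5 mm and 10.7 degrees, less where a joint would pass 70% of its speed; a pose out of reach is approached as far as the arm can. A call with a number of a shift or a turn outside -1 to 1 is refused whole. A call with a gripper value outside its range is refused whole. The fingers move at their own pace and stop on an object; FORCE is the grip in N (left out, the last holds). Time passes only in rows, so rows that do not move let the fingers close. It gives the time, the measured TCP pose, the force and the opening at its end, in the units of the state.
- telemetry.sense(): the state, without advancing time (a new reading comes with each control period).
- snapshot(name): name is "scene" or "top" or "wrist"; returns (picture, depth): 480x640x3 uint8, red, green, blue; 480x640 float32, mm along the optical axis (not along the pixel's ray), 0 where there is no reading.
- camera_params(name): a dict with "K" (3x3 intrinsics, pixels), "extrinsics" (4x4, takes a point from camera to world coordinates). Camera axes: x right, y down, z forward; pixel columns grow to the right and rows downward; lengths in mm; the calibration is good to about 2 mm. A picture is of the moment at which its call begins: read the wrist's pose just before it. camera_params takes no time and is no camera call; for the wrist camera it gives the pose at the moment of the call.
- job.hand_in(): hands the job in, once; it reports no verdict.
The state is a dict: "time": time; "joint_pos": joint angles; "qd": joint speeds; "joint_efforts": joint torques, N m; "tool_pos": TCP position; "tcp_rot": TCP orientation; "ft_force": force on the tool from outside, world axes, zero at the start; "wrist_torque": the same for the moment, N m; "finger_gap": finger opening in mm.
Only numpy, scipy, OpenCV 4.12 (cv2) and the standard library are available. Lean on these libraries where they do the work, as an engineer would, in place of code of your own. Each camera call takes 0.05 s, during which the arm holds its last target. There are 200 camera calls.

## Working session

There is one attempt and no reset: what is moved stays moved. The work goes in short steps, Python scripts to look and compute and a shell command to move; the robot and the scene stay as the last step left them, time stands still between calls to the robot, and variables do not carry over. Pictures are saved under pics/ and viewed, about 8 in all and at most 12, crops included, and the job is handed in when it is done.

```bash
mkdir -p pics
python3 - <<'E'
from bench import telemetry, snapshot, camera_params
import cv2,numpy as np
print(telemetry.sense())
for n in("top","scene"):
    p,d=snapshot(n); np.savez(f"pics/{n}0.npz",p=p,d=d,**camera_params(n)); cv2.imwrite(f"pics/{n}0.png",p[...,::-1])
    c=camera_params(n); print(n,np.round(c["K"],1).tolist(),np.round(c["extrinsics"],3).tolist())
E
```

```text
{'time': 0.0, 'joint_pos': array([ 5.93945387e+01,  7.51469564e+00,  8.53303810e+01, -8.59604617e-04,
        8.72591259e+01, -4.89275001e+00]), 'qd': array([-0.03973248,  0.01763641,  0.02259827,  0.11718961, -0.01881088,
        0.0455414 ]), 'joint_efforts': array([-1.37905565e-03, -5.69399750e+01, -5.00549912e+01, -4.51427641e-04,
        1.47195352e-02, -5.08418054e-05]), 'tool_pos': array([260.02032119, 540.12898158, 230.23814741]), 'tcp_rot': array([-1.79896104e+02, -8.03209781e-03,  1.54287323e+02]), 'ft_force': array([-0.14131551, -0.05448355,  0.44459228]), 'wrist_torque': array([ 0.01028071,  0.06175969, -0.00889331]), 'finger_gap': 85.22307969462948}
top [[543.2, 0.0, 325.7], [0.0, 543.2, 239.5], [0.0, 0.0, 1.0]] [[0.078, -0.977, 0.2, 314.611], [-0.997, -0.076, 0.017, 47.793], [-0.002, -0.201, -0.98, 1084.205], [0.0, 0.0, 0.0, 1.0]]
scene [[482.8, 0.0, 317.0], [0.0, 482.8, 233.5], [0.0, 0.0, 1.0]] [[-0.507, 0.605, -0.614, 1133.66], [0.862, 0.347, -0.371, 433.384], [-0.012, -0.717, -0.697, 789.596], [0.0, 0.0, 0.0, 1.0]]
```

View pics/top0.png

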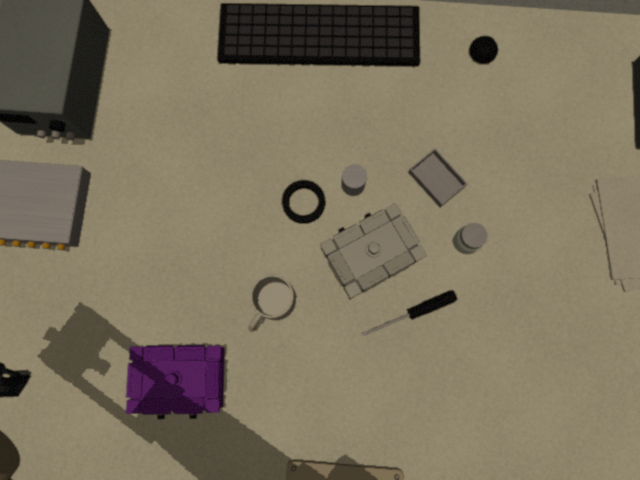

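View pics/scene0.png

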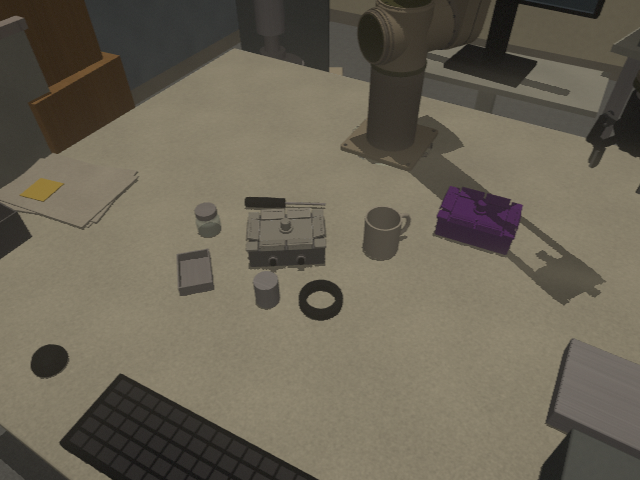

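The grey box is at top (373,251) and scene (286,235). The only other candidate is the purple box at top (176,380), which is the look-alike to leave alone. I'll measure the grey one from both views and confirm it with an enlarged crop.

```bash
cat > h.py <<'E'
import numpy as np,cv2
def cloud(p,d,K,E):
    v,u=np.mgrid[:480,:640]
    c=np.stack([(u-K[0,2])*d/K[0,0],(v-K[1,2])*d/K[1,1],d,np.ones_like(d)],-1)
    return (c@E.T)[...,:3]
def box(p,d,K,E,roi,name):
    W=cloud(p,d,K,E); x0,x1,y0,y1=roi
    m=np.zeros((480,640),bool); m[y0:y1,x0:x1]=True; m&=d>0
    desk=W[...,2][m&(abs(W[...,2])<15)]
    rim=m&(W[...,2]>48)&(W[...,2]<73)
    n,l,s,_=cv2.connectedComponentsWithStats(rim.astype(np.uint8)); k=1+np.argmax(s[1:,4]); rim=l==k
    P=W[rim]; r=cv2.minAreaRect(P[:,:2].astype(np.float32))
    q=m&(W[...,2]>77)&(W[...,2]<92)&(np.linalg.norm(W[...,:2]-np.array(r[0]),axis=-1)<30)
    print(name,"desk",np.median(desk).round(1),"rect",np.round(r[0],1),np.round(r[1],1),round(r[2],1),
      "z pct",np.percentile(P[:,2],[5,50,95]).round(1),"plug",W[q].mean(0).round(1),q.sum())
E
python3 - <<'E'
from h import *
for n,roi in(("top",(310,435,195,305)),("scene",(235,335,200,275))):
    f=np.load(f"pics/{n}0.npz"); box(f["p"],f["d"],f["K"],f["extrinsics"],roi,n)
f=np.load("pics/top0.npz")["p"][190:320,250:500]
cv2.imwrite("pics/crop0.png",cv2.resize(f[...,::-1],None,fx=3.2,fy=3.2,interpolation=2))
E
```

```text
top desk -1.1 rect [512.  -26.2] [124.2 174.7] 33.6 z pct [52.5 58.8 66.4] plug [510.9 -25.7  81.7] 100
scene desk 0.5 rect [512.7 -23.3] [124.3 173.7] 33.9 z pct [52.5 60.2 67.4] plug [513.9 -22.5  81.9] 68
```

View pics/crop0.png

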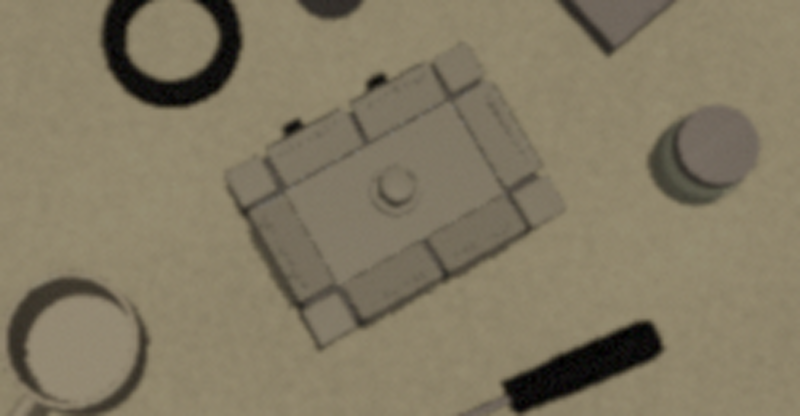

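The crop shows a grey box with a vent plug at about (395,185) and six raised flaps, with the mug, jar and tape well clear. Both views agree: centre ≈ (512,-25), yaw ≈ 33.7°. I'll turn the tool to match the box (yaw 123.7, so tool x = box +y and tool y = box +x) and close the fingers.

```bash
cat > go.py <<'E'
import numpy as np
from scipy.spatial.transform import Rotation as R
from bench import telemetry
def state(cx,cy,yaw,targets):
    s=telemetry.sense(); p=s["tool_pos"]; r=R.from_euler("xyz",s["tcp_rot"],degrees=True)
    print("t",round(s["time"],2),"tcp",p.round(1),s["tcp_rot"].round(1),"F",s["ft_force"].round(1),"gap",round(s["finger_gap"],1))
    a=np.radians(yaw)
    for n,(bx,by,z) in targets.items():
        w=np.array([cx+np.cos(a)*bx-np.sin(a)*by,cy+np.sin(a)*bx+np.cos(a)*by,z])
        print(n,w.round(1),"units",(r.inv().apply(w-p)/50).round(3))
E
python3 -m jog '[[[0,0,0,0,0,0.0283,0],[0,0,0,0,0,0.0283,0],[0,0,0,0,0,0.0283,0],[0,0,0,0,0,0,0]]]'
python3 -c "
from go import *
state(512.4,-24.6,33.7,{'c':(0,0,250),'c2':(0,-60,250)})"
```

```text
time: 0.6
tool_pos: [260.2, 540.3, 230.7]
tcp_rot: [-179.9, 0.0, 123.8]
ft_force: [-0.2, -0.0, -1.1]
finger_gap: 12.3
t 0.6 tcp [260.2 540.3 230.7] [-179.9    0.   123.8] F [-0.2 -0.  -1.1] gap 12.3
c [512.4 -24.6 250. ] units [-12.196  -2.09   -0.378]
c2 [545.7 -74.5 250. ] units [-13.396  -2.092  -0.377]
```

```bash
python3 -m jog '[[[-0.99,-0.17,-0.03,0,0,0,0],[-0.99,-0.17,-0.03,0,0,0,0],[-0.99,-0.17,-0.03,0,0,0,0],[-0.99,-0.17,-0.03,0,0,0,0],[-0.99,-0.17,-0.03,0,0,0,0],[-0.99,-0.17,-0.03,0,0,0,0],[-0.99,-0.17,-0.03,0,0,0,0],[-0.99,-0.17,-0.03,0,0,0,0],[-0.99,-0.17,-0.03,0,0,0,0],[-0.99,-0.17,-0.03,0,0,0,0],[-0.99,-0.17,-0.03,0,0,0,0],[-0.99,-0.17,-0.03,0,0,0,0]]]'
python3 -m jog '[[[-0.3,0,0,0,0,0,0],[0,0,0,0,0,0,0],[0,0,0,0,0,0,0]]]'
python3 - <<'E'
from h import *; from go import *; from bench import snapshot,camera_params
state(512.4,-24.6,33.7,{'c':(0,0,250)})
c=camera_params("wrist"); p,d=snapshot("wrist"); np.savez("pics/w1.npz",p=p,d=d,**c)
cv2.imwrite("pics/w1.png",p[...,::-1]); print(c["extrinsics"].round(2).tolist())
try: box(p,d,c["K"],c["extrinsics"],(0,640,0,480),"wrist")
except Exception as e: print(e)
E
```

```text
time: 2.1
tool_pos: [505.6, -11.7, 249.3]
tcp_rot: [180.0, -0.0, 124.0]
ft_force: [-0.2, -0.1, -0.2]
finger_gap: 0.5
time: 2.48
tool_pos: [513.1, -21.3, 249.1]
tcp_rot: [-180.0, -0.0, 123.9]
ft_force: [-0.2, 0.9, 0.3]
finger_gap: -0.0
t 2.48 tcp [513.1 -21.3 249.1] [-180.    -0.   123.9] F [-0.2  0.9  0.3] gap -0.0
c [512.4 -24.6 250. ] units [-0.046 -0.048 -0.018]
[[0.83, 0.53, 0.16, 472.28], [0.56, -0.8, -0.24, 40.12], [-0.0, 0.29, -0.96, 391.14], [0.0, 0.0, 0.0, 1.0]]
wrist desk -0.7 rect [510.3 -22.6] [124.2 171.6] 33.6 z pct [54.1 59.4 66.3] plug [510.5 -22.8  81.8] 608
```

View pics/w1.png

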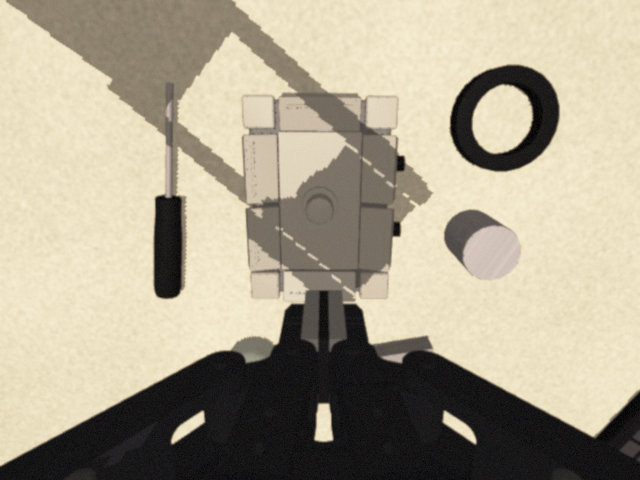

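The wrist view shows the box squarely aligned, with the plug at (319,205) and the gland side on +x (to the right). It agrees within 2–3 mm, so I'll use centre (511.7,-23.8). Next I hover over flap_left.

```bash
cat > t.py <<'E'
from go import *
P={'L':(0,77),'FL':(-52,29),'FR':(-52,-29),'R':(0,-77),'BR':(52,-29),'BL':(52,29)}
import sys
state(511.7,-23.8,33.7,{k:(*P[k],float(sys.argv[2])) for k in sys.argv[1].split(',')})
E
python3 t.py L 80
```

```text
t 2.52 tcp [513.1 -21.2 249.2] [-180.    -0.   123.9] F [ 1.1 -0.2  0.6] gap 0.3
L [469.   40.3  80. ] units [ 1.511 -0.049  3.385]
```

```bash
python3 -m jog '[[[0.75,-0.025,0.2,0,0,0,0],[0.75,-0.025,0.4,0,0,0,0],[0,0,0.8,0,0,0,0],[0,0,0.8,0,0,0,0],[0,0,0.7,0,0,0,0],[0,0,0.4,0,0,0,0],[0,0,0.08,0,0,0,0],[0,0,0,0,0,0,0]]]'
python3 t.py L 59
```

```text
time: 3.52
tool_pos: [470.0, 39.1, 80.9]
tcp_rot: [180.0, 0.0, 123.8]
ft_force: [0.1, -0.1, -0.1]
finger_gap: 0.1
t 3.52 tcp [470.   39.1  80.9] [180.    0.  123.8] F [ 0.1 -0.1 -0.1] gap 0.1
L [469.   40.3  59. ] units [ 0.031 -0.003  0.438]
```

```bash
python3 -m jog '[[[0.03,0,0.1,0,0,0,0],[0,0,0.1,0,0,0,0],[0,0,0.04,0,0,0,0],[0,0,0,0,0,0,0]]]'
python3 -m jog '[[[0,0,0.05,0,0,0,0],[0,0,0.04,0,0,0,0],[0,0,0,0,0,0,0]]]'
python3 -m jog '[[[0,0,0.05,0,0,0,0],[0,0,0.03,0,0,0,0],[0,0,0,0,0,0,0]]]'; python3 t.py L 59
```

```text
time: 4.03
tool_pos: [468.9, 39.6, 68.1]
tcp_rot: [-180.0, -0.0, 123.7]
ft_force: [1.0, -0.2, 0.1]
finger_gap: 0.4
time: 4.4
tool_pos: [469.1, 39.7, 63.8]
tcp_rot: [180.0, 0.0, 123.7]
ft_force: [-0.0, -0.4, 0.4]
finger_gap: 0.0
time: 4.78
tool_pos: [469.1, 39.6, 60.0]
tcp_rot: [-180.0, 0.0, 123.7]
ft_force: [-2.1, 0.1, 4.7]
finger_gap: -0.1
t 4.78 tcp [469.1  39.6  60. ] [-180.     0.   123.7] F [-2.1  0.1  4.7] gap -0.1
L [469.   40.3  59. ] units [0.013 0.006 0.02 ]
```

```bash
for i in 1; do :; done; python3 -m jog '[[[0,0,0.03,0,0,0,0],[0,0,0,0,0,0,0]]]'
python3 -m jog '[[[0,0,0.03,0,0,0,0],[0,0,0,0,0,0,0]]]'; python3 -m jog '[[[0,0,0.03,0,0,0,0],[0,0,0,0,0,0,0]]]'
```

```text
time: 5.03
tool_pos: [469.2, 39.6, 59.8]
tcp_rot: [-180.0, 0.0, 123.7]
ft_force: [-9.4, 0.5, 19.0]
finger_gap: -0.2
time: 5.28
tool_pos: [469.4, 39.7, 59.5]
tcp_rot: [-180.0, 0.0, 123.7]
ft_force: [-17.0, 0.5, 31.6]
finger_gap: -0.0
time: 5.52
tool_pos: [469.5, 39.7, 59.4]
tcp_rot: [-180.0, 0.0, 123.7]
ft_force: [-23.4, 0.9, 47.0]
finger_gap: -0.2
```

It's firm at z≈60, so the flap should be shut. I'll lift off, move over FL, and check the depth of L from the wrist.

```bash
python3 -m jog '[[[0,0,-0.3,0,0,0,0],[0,0,-0.6,0,0,0,0],[0,0,-1,0,0,0,0],[0,0,-1,0,0,0,0],[0,0,0,0,0,0,0],[0,0,0,0,0,0,0]]]'
cat > flaps.py <<'E'
from h import *; from bench import snapshot,camera_params
import sys
def check(name,cx=511.7,cy=-23.8,yaw=33.7):
    c=camera_params(name); p,d=snapshot(name); W=cloud(p,d,c["K"],c["extrinsics"])
    a=np.radians(yaw); X=W[...,0]-cx; Y=W[...,1]-cy
    bx=np.cos(a)*X+np.sin(a)*Y; by=-np.sin(a)*X+np.cos(a)*Y; z=W[...,2]; ok=(d>0)&(z<75)&(z>45)
    def med(x,y,r=4):
        m=ok&(abs(bx-x)<r)&(abs(by-y)<r); return (round(float(np.median(z[m])),1) if m.sum()>3 else None)
    print(name,"corners",[med(x,y,6) for x in(-47,47) for y in(-72,72)])
    for k,(x,y) in {'L':(0,77),'FL':(-52,29),'FR':(-52,-29),'R':(0,-77),'BR':(52,-29),'BL':(52,29)}.items():
        s=.8; print(k,"inner,outer",med(x*s if x else 18,y*s if not x else y),med(x*1.06 if x else 18,y*1.04 if not x else y))
    box(p,d,c["K"],c["extrinsics"],(310,435,195,305) if name=="top" else (235,335,200,275) if name=="scene" else (0,640,0,480),name)
    cv2.imwrite(f"pics/{name}_{sys.argv[2]}.png",p[...,::-1])
for n in sys.argv[1].split(','): check(n)
E
python3 flaps.py scene,wrist a; python3 t.py FL 75
```

```text
time: 6.28
tool_pos: [468.9, 39.6, 199.7]
tcp_rot: [-180.0, -0.0, 123.7]
ft_force: [0.6, -0.2, -0.6]
finger_gap: -0.1
scene corners [60.0, 59.9, 60.7, 60.1]
L inner,outer 58.5 61.0
FL inner,outer 63.7 66.1
FR inner,outer 63.4 65.7
R inner,outer 60.6 66.4
BR inner,outer 62.4 65.9
BL inner,outer 62.7 61.1
scene desk 0.4 rect [512.5 -24.5] [126.  171.7] 33.6 z pct [53.1 59.9 67.2] plug [513.9 -22.3  82.1] 67
wrist corners [None, 59.4, None, 59.3]
L inner,outer 59.2 59.3
FL inner,outer 61.6 66.1
FR inner,outer 62.5 66.2
R inner,outer None None
BR inner,outer 62.5 66.0
BL inner,outer 62.0 66.0
wrist desk -0.6 rect [498.8  -5.2] [123.8 126.8] 33.6 z pct [51.9 59.3 66.2] plug [nan nan nan] 0
t 6.38 tcp [468.   39.7 198.4] [-1.799e+02 -1.000e-01  1.237e+02] F [-0.4  0.   0.1] gap 0.3
FL [452.3 -28.5  75. ] units [-0.965 -1.011  2.468]h.py:15: RuntimeWarning: Mean of empty slice.
  "z pct",np.percentile(P[:,2],[5,50,95]).round(1),"plug",W[q].mean(0).round(1),q.sum())
  ret = um.true_divide(
```

L is shut (59.3, flush with the corners) and the box hasn't moved. Next is FL.

```bash
python3 -m jog '[[[-0.48,-0.5,0.2,0,0,0,0],[-0.48,-0.51,0.4,0,0,0,0],[0,0,0.8,0,0,0,0],[0,0,0.7,0,0,0,0],[0,0,0.3,0,0,0,0],[0,0,0.07,0,0,0,0],[0,0,0,0,0,0,0]]]'
python3 t.py FL,FR 59
```

```text
time: 7.25
tool_pos: [454.3, -28.3, 77.6]
tcp_rot: [180.0, 0.0, 123.7]
ft_force: [-0.1, 0.6, 0.7]
finger_gap: -0.1
t 7.25 tcp [454.3 -28.3  77.6] [180.    0.  123.7] F [-0.1  0.6  0.7] gap -0.1
FL [452.3 -28.5  59. ] units [ 0.017 -0.035  0.371]
FR [484.5 -76.8  59. ] units [-1.143 -0.035  0.372]
```

```bash
python3 -m jog '[[[0.02,-0.03,0.1,0,0,0,0],[0,0,0.1,0,0,0,0],[0,0,0.06,0,0,0,0],[0,0,0.04,0,0,0,0],[0,0,0.04,0,0,0,0],[0,0,0.03,0,0,0,0],[0,0,0,0,0,0,0],[0,0,0,0,0,0,0]]]'
python3 -m jog '[[[0,0,0.05,0,0,0,0],[0,0,0,0,0,0,0]]]'
```

```text
time: 8.25
tool_pos: [452.1, -28.3, 59.7]
tcp_rot: [-180.0, 0.0, 123.7]
ft_force: [-9.5, 0.4, 18.3]
finger_gap: 0.1
time: 8.5
tool_pos: [452.3, -28.3, 59.4]
tcp_rot: [-180.0, -0.0, 123.7]
ft_force: [-21.4, 2.6, 43.7]
finger_gap: -0.1
```

```bash
python3 -m jog '[[[0,0,-0.2,0,0,0,0],[0,0,-0.2,0,0,0,0],[-0.58,0,0,0,0,0,0],[-0.58,0,0,0,0,0,0],[0,0,0,0,0,0,0],[0,0,0.1,0,0,0,0],[0,0,0.1,0,0,0,0],[0,0,0.07,0,0,0,0],[0,0,0.05,0,0,0,0],[0,0,0.04,0,0,0,0],[0,0,0.03,0,0,0,0],[0,0,0,0,0,0,0]]]'
python3 t.py FR,R 59
```

```text
time: 10.0
tool_pos: [483.9, -75.9, 59.5]
tcp_rot: [-180.0, -0.1, 123.8]
ft_force: [-20.1, 4.9, 38.6]
finger_gap: 0.1
t 10.0 tcp [483.9 -75.9  59.5] [-1.800e+02 -1.000e-01  1.238e+02] F [-20.1   4.9  38.6] gap 0.1
FR [484.5 -76.8  59. ] units [-0.021  0.001  0.009]
R [554.4 -87.9  59. ] units [-0.982  1.04   0.008]
```

```bash
python3 -m jog '[[[0,0,-0.2,0,0,0,0],[0,0,-0.25,0,0,0,0],[-0.5,0.5,0,0,0,0,0],[-0.5,0.54,0,0,0,0,0],[0,0,0,0,0,0,0],[0,0,0.1,0,0,0,0],[0,0,0.1,0,0,0,0],[0,0,0.1,0,0,0,0],[0,0,0.05,0,0,0,0],[0,0,0.05,0,0,0,0],[0,0,0.04,0,0,0,0],[0,0,0,0,0,0,0]]]'
python3 t.py R,BR 59
```

```text
time: 11.5
tool_pos: [554.8, -89.1, 59.6]
tcp_rot: [-180.0, -0.0, 123.7]
ft_force: [-14.7, 2.4, 27.0]
finger_gap: -0.4
t 11.5 tcp [554.8 -89.1  59.6] [-180.    -0.   123.7] F [-14.7   2.4  27. ] gap -0.4
R [554.4 -87.9  59. ] units [0.025 0.007 0.011]
BR [571.1 -19.1  59. ] units [0.985 1.048 0.011]
```

```bash
python3 -m jog '[[[0,0,0.02,0,0,0,0],[0,0,-0.2,0,0,0,0],[0,0,-0.25,0,0,0,0],[0.49,0.52,0,0,0,0,0],[0.49,0.53,0,0,0,0,0],[0,0,0,0,0,0,0],[0,0,0.1,0,0,0,0],[0,0,0.1,0,0,0,0],[0,0,0.1,0,0,0,0],[0,0,0.05,0,0,0,0],[0,0,0.06,0,0,0,0],[0,0,0.03,0,0,0,0]]]'
python3 t.py BR,BL 59
```

```text
time: 13.0
tool_pos: [572.3, -19.7, 59.5]
tcp_rot: [180.0, 0.0, 123.7]
ft_force: [-14.5, 3.8, 34.7]
finger_gap: 0.3
t 13.0 tcp [572.3 -19.7  59.5] [180.    0.  123.7] F [-14.5   3.8  34.7] gap 0.3
BR [571.1 -19.1  59. ] units [ 0.024 -0.013  0.01 ]
BL [538.9  29.2  59. ] units [ 1.184 -0.013  0.009]
```

```bash
python3 -m jog '[[[0,0,-0.2,0,0,0,0],[0,0,-0.2,0,0,0,0],[0.59,0,0,0,0,0,0],[0.59,-0.02,0,0,0,0,0],[0,0,0,0,0,0,0],[0,0,0.1,0,0,0,0],[0,0,0.1,0,0,0,0],[0,0,0.07,0,0,0,0],[0,0,0.06,0,0,0,0],[0,0,0.04,0,0,0,0],[0,0,0.02,0,0,0,0],[0,0,0,0,0,0,0]]]'
python3 t.py BL 59
python3 -m jog '[[[0,0,-0.3,0,0,0,0],[0,0,-0.7,0,0,0,0],[0,0,-1,0,0,0,0],[0,0,-1,0,0,0,0],[0.5,0,-0.5,0,0,0,0],[0.9,0,0,0,0,0,0],[0.9,0,0,0,0,0,0],[0.9,0,0,0,0,0,0],[0.9,0,0,0,0,0,0],[0.5,0,0,0,0,0,0],[0,0,0,0,0,0,0],[0,0,0,0,0,0,0]]]'
python3 flaps.py top,scene b
```

```text
time: 14.5
tool_pos: [538.9, 28.7, 59.6]
tcp_rot: [180.0, 0.1, 123.7]
ft_force: [-11.7, 1.3, 26.2]
finger_gap: -0.2
t 14.5 tcp [538.9  28.7  59.6] [1.800e+02 1.000e-01 1.237e+02] F [-11.7   1.3  26.2] gap -0.2
BL [538.9  29.2  59. ] units [0.008 0.004 0.011]
time: 16.0
tool_pos: [410.6, 219.9, 231.6]
tcp_rot: [-180.0, 0.0, 123.7]
ft_force: [0.1, 0.0, -0.0]
finger_gap: -0.1
top corners [58.5, 58.7, 59.1, 59.2]
L inner,outer 57.4 58.1
FL inner,outer 58.4 59.7
FR inner,outer 57.9 59.7
R inner,outer 57.2 60.0
BR inner,outer 58.2 58.6
BL inner,outer 58.9 59.5
top desk -1.1 rect [511.7 -25.9] [120.4 170.4] 33.6 z pct [52.3 57.5 61.5] plug [511.1 -25.9  81.4] 102
scene corners [60.0, 59.9, 60.5, 60.1]
L inner,outer 59.3 60.9
FL inner,outer 62.1 60.1
FR inner,outer 60.7 None
R inner,outer 59.9 60.5
BR inner,outer 60.1 58.6
BL inner,outer 60.0 58.8
scene desk 0.4 rect [512.  -23.8] [125.5 169.9] 33.4 z pct [52.6 58.9 62.3] plug [513.5 -22.5  81.8] 66
```

View pics/top_b.png

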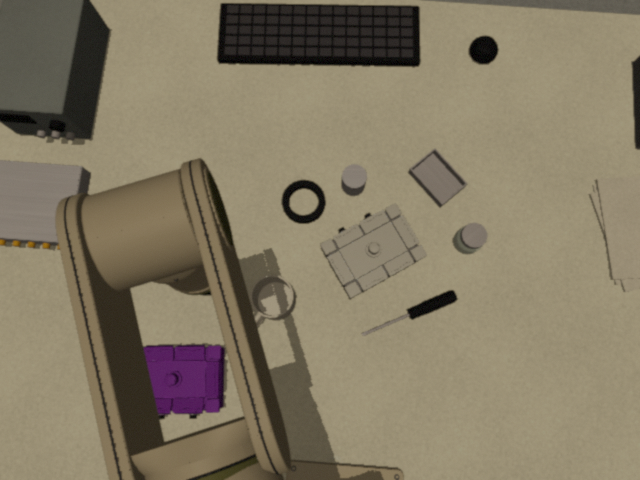

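The top view shows the cover flush at (373,251), the bystanders where they were, and the arm well clear. All flap outer edges are down from about 66 to 58–61, level with the corners.

```bash
python3 -c "
from bench import job; print(job.hand_in())"
```

```text
the job is handed in; nothing more can be done
None
```

I pressed all six flaps shut with the closed fingertips, one at a time round the rim, and handed the job in at about 16 s. `hand_in` gave no verdict, so the result below rests on my own checks.

- **Flaps:** each press met a firm stop with the fingertips 59–60 mm above the desk, at 26–47 N at the wrist. Afterwards the flap outer edges measured 58–61 mm in the top and scene views, level with the corner blocks (58.5–60.5 mm). The open flaps had measured about 66 mm.
- **Box:** the fitted centre and heading moved by less than 1 mm and 0.5° in either view. The plug and corner heights show no tilt.
- **Surroundings:** the bystanders look unmoved in the last top picture. The hand ended at z ≈ 232 mm, off to the side, with zero wrist force.

**Disagreements and gaps:**
- The top and scene views differ by 2–3 mm in box position and about 1.5 mm in height, which is about the calibration error.
- The scene view had no reading on the front-right outer edge, and one 62.1 mm reading on the inner part of front-left. The top view shows both flaps flush.

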